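Lower the ratcheting hold-down arm onto a solvent bottle

ROBOT

A 6-joint arm with a two-finger parallel gripper is mounted at the origin on the work surface. World frame = base frame: x ahead of the robot, y to its left, z up, the work surface at z = 0. Lengths are in m, angles in rad, forces in N, time in s.
With the tool pointing down it reaches from about 0.35 to 0.875 m from the base axis. Payload 4.2 kg.
Tool frame: the origin (TCP) lies at the very end of the fingers, on their centre line; the grasp point (between the pads) lies 19 mm behind it; y points along the fingers, x is the direction in which the jaws open and shut, and the axes are right-handed (so a half turn about y gives the same grasp; the last joint's range is limited). The gripper opens to 85 mm and grips with 20 to 120 N. Pads are 22 mm wide; open, the fingers measure 114 mm over their backs; the gripper's body (76 mm by 85 mm) begins 54 mm behind the grasp point. The pads swing forward as they close: fully open they stand 13 mm farther back than shut.
Start: joints at [1.416, 0.385, 0.008, 0, -1.194, -0.259], TCP at [0.251, 0.572, 0.231] pointing down, gripper open.
Joint ranges: [-3.14, 3.14], [-1.21, 2.06], [-1.07, 1.41], [-3.16, 2.05], [-2.99, -0.16], [-3.1, 3.1]. Speed limits (rad/s): [2.79, 2.79, 3.14, 3.14, 3.14, 3.14].

INTERFACE

Orientations are given as a 3x3 rotation matrix whose columns are the frame's x, y, z axes.
In Python, from station import robot gives the robot as it stands.
- The arm moves only by the tool carry_out, never from a script. Its argument "steps" is a list of rows, each a list of 2 entries, a list of its own where there are three numbers: the shift along the tool's x, y, z in mm, then the turn, a rotation vector about the tool's x, y, z in rad. A call has 1 to 5 rows; each row shifts and turns the commanded pose from where the row before left it, along the tool's axes as they then stand; what a row does not reach is not made up. A row lasts 1/8 s, in which the tool goes at most 62.5 mm and 10.7 degrees, less where a joint would pass 70% of its speed; a pose out of reach is approached as far as the arm can. A call is refused whole if a number of a shift passes 62.5 or a number of a turn 0.188, either way. A call with a gripper value outside its range is refused whole. "fingers" is the opening, from -1 (shut) to 1 (fully open), set as the call begins (left out, the last holds). The fingers move at their own pace and stop on an object; "grip_force" is the grip in N (left out, the last holds). Time passes only in rows, so rows that do not move let the fingers close. It gives the time, the measured TCP pose, the force and the opening at its end, in the units of the state.
- robot.observe(): the state, without advancing time (a new reading comes with each control period).
- robot.read_camera(name): name is "side" or "top" or "wrist"; returns the picture (384x512x3 uint8, red, green, blue); there is no depth.
- robot.camera_params(name): a dict with "K" (3x3 intrinsics, pixels), "k1" (the pictures are not rectified: a ray, as slopes to the right and down, at radius r is drawn at 1 + k1 r^2 times it, then the intrinsics apply), "cam_to_world" (4x4, takes a point from camera to world coordinates); the wrist camera has in their place "T_tool_cam" (4x4, takes a point from camera to tool coordinates, whose origin is the TCP and whose axes are the tool frame's). Camera axes: x right, y up, looking along -z (the intrinsics and any distortion apply to the point x, -y, -z); pixel columns grow to the right and rows downward; lengths in m; the calibration is good to about 2 mm. A picture is of the moment at which its call begins: read the wrist's pose just before it. camera_params takes no time and is no camera call.
- robot.sign_off(): hands the job in, once; it reports no verdict.
The state is a dict: "clock": time; "joint_pos": joint angles; "dq": joint speeds; "effort": joint torques, N m; "tcp_pos": TCP position; "eef_rot": TCP orientation; "contact_force": force on the tool from outside, world axes, zero at the start; "torque": the same for the moment, N m; "grip_width": opening from 0.0 (shut) to 1.0 (fully open).
Only numpy, scipy, OpenCV 4.12 (cv2) and the standard library are available. Lean on these libraries where they do the work, as an engineer would, in place of code of your own. Each camera call takes 0.05 s, during which the arm holds its last target.

TASK

The small bottle in the stand must be clamped: with closed fingertips, first press the red tab down all the way so that the ratchet pawl comes free while the hold-down arm is still up, then push that arm's blue crossbar down past the ratchet teeth until the arm is fully down and its rubber pad presses on the bottle's cap. Grasp and lift nothing, leave the other bottles and the loose cap where they stand, and move clear at the end; the arm stays down by itself.

Things in the scene. Friction and masses are not known exactly. Their poses are not given: they have to be found in the camera images.
- stand: Fixed hold-down stand: grey base plate 130 x 235 x 14 mm, two aluminium cheeks 162 mm tall; toothed wheel of 57 mm radius on the hinge. Origin on the bench under it, z up; +y is the way the arm points from its hinge, over the bottle; the pawl's red tab sticks out to -y. In its frame, mm: arm hinge at (0,-30,140), pawl pivot at (0,-80,85), both axes along x; foot of the bottle at (0,75,14).
- hold_arm (a joint): Angle (rad) by which the arm is lowered: 0.02 to 0.08 at the start (0.72 to 0.78 above level), 0.80 = level, fully down on its hard stop. A friction hinge keeps it where it is left; pushing down on top of the crossbar takes 2 to 6 N (on its outer flank it jams). While the pawl is engaged a tooth stops it at about 0.09, even if pushed hard.
- clamp_hinge (a point): A point on the arm's hinge axis, in the arm's middle plane, 140 mm above the bench.
- clamp_bar (a point): Centre of the blue round crossbar at the free end of the white arm: 28 mm in diameter, 64 mm long, level, along the stand's x, 190 mm from the hinge. Its top is 14 mm above this point at every angle. It swings down on a circle of 190 mm radius about the hinge, from about 270 to 140 mm above the bench, moving out (stand +y) from about 140 to 190 mm from the hinge.
- pawl (a joint): Angle in rad by which the pawl is pressed: 0 = engaged in the teeth, 0.28 = fully pressed on its hard stop; the teeth are free beyond about 0.15. It is stiff and stays where it is left (no return spring); pressing the tab takes 1 to 2 N.
- tab_top (a point): Centre of the upper face of the pawl's red tab, 40 x 40 x 6 mm, level and 120 mm above the bench when engaged. Pressing turns it about the pivot axis 91 mm away horizontally and 35 mm lower: over its full travel it goes down 26 mm and 6 mm outwards (the stand's -y), ending sloped by 0.28 rad.
- pad: Sprung rubber pad under the arm, 34 mm in diameter, 105 mm from the hinge; origin at the centre of its underside. It meets the bottle's cap when the arm is at about 0.74 rad and is pushed in 6 mm, giving about 3.5 N, when the arm is fully down.
- bottle: The clear glass bottle to be clamped, loose, standing in the low black collar of the stand under the arm: 56 mm in diameter, 105 mm tall, blue screw cap 50 mm wide on top, 0.18 kg. Origin at the centre of its underside, z up.
- clear_bottle: Bystander: loose empty clear glass bottle with blue cap, 70 mm in diameter, 138 mm tall. Origin at the centre of its underside, z up.
- amber_bottle: Bystander: loose empty amber glass bottle with blue cap, 70 mm in diameter, 138 mm tall. Origin at the centre of its underside, z up.
- spare_cap: Bystander: loose blue screw cap lying flat on the bench, 50 mm in diameter, 24 mm tall. Origin at the centre of its underside, z up.

How it is judged:
On the way, in this order (a step that is already met when the one before it is completed fails the run):
1. the pawl is pressed free (beyond 0.2 rad) while the arm is still up (below 0.15 rad) (value of joint pawl above 0.2 rad and value of joint hold_arm below 0.15 rad), for 0.1 s.
2. the arm is pushed down past its teeth, pad on the cap (value of joint hold_arm above 0.76 rad and contact force between pad and bottle above 1 N), for 0.2 s.
At the end, for the whole second after the job is handed in: The hold-down arm is at rest fully down (joint above 0.76 of 0.80 rad) with its pad pressing on the cap of the bottle with more than 1 N; that bottle stands upright in its collar within 10 mm of its start; the other two bottles and the loose cap stand within 30 mm of where they were, upright (all of step 2 and velocity of joint hold_arm below 0.05 rad/s and distance of bottle from where it was at the start of the episode below 0.01 m and angle between each of bottle, clear_bottle, amber_bottle, spare_cap's own z axis and vertical below 0.1 rad and linear speed of bottle below 0.02 m/s and distance of each of clear_bottle, amber_bottle, spare_cap from where it was at the start of the episode below 0.03 m); the robot touches nothing.
It fails at once if the bottle in the stand is lifted, tipped or pulled out (distance of bottle from where it was at the start of the episode above 0.015 m or angle between bottle's own z axis and vertical above 0.2 rad).
It fails at once if another bottle or the loose cap is moved, lifted or tipped (distance of any of clear_bottle, amber_bottle, spare_cap from where it was at the start of the episode above 0.03 m or angle between any of clear_bottle, amber_bottle, spare_cap's own z axis and vertical above 0.3 rad).
It also fails if it takes over 54 s, if anything falls off the work surface, if the arm or the gripper's body presses on something with over 40 N, if the wrist force passes 120 N, or if a joint passes its speed limit or range.

## Working session

There is one attempt and no reset: what is moved stays moved. The work goes in short steps, Python scripts to look and compute and a tool call to move; the robot and the scene stay as the last step left them, time stands still between calls to the robot, and variables do not carry over. Pictures are saved under pics/ and viewed, and the job is handed in when it is done.

Besides the shell and the picture viewer there is one more tool, called after "Emit:" by a JSON object that holds its "name" and its "arguments". carry_out: Moves the arm, as the interface text tells. Its arguments: {"type":"object","properties":{"steps":{"type":"array"},"fingers":{"type":"number"},"grip_force":{"type":"number"}},"required":["steps"]}

```bash
mkdir -p pics; ls; python3 - <<'E'
from station import robot
import cv2,numpy as np
np.set_printoptions(precision=4,suppress=True)
for n in ["side","top"]:
    im=robot.read_camera(n); cv2.imwrite(f"pics/{n}0.png",im[:,:,::-1])
    p=robot.camera_params(n); print(n,p)
s=robot.observe(); print(s)
print(robot.camera_params("wrist"))
E
```

```text
pics
side {'K': array([[393.2001,   0.    , 250.9114],
       [  0.    , 393.2001, 194.9958],
       [  0.    ,   0.    ,   1.    ]]), 'k1': -0.10012601356824402, 'cam_to_world': array([[ 0.9191,  0.2807, -0.2765,  0.3892],
       [-0.3939,  0.6617, -0.638 , -0.4743],
       [ 0.0039,  0.6953,  0.7187,  0.712 ],
       [ 0.    ,  0.    ,  0.    ,  1.    ]])}
top {'K': array([[416.558 ,   0.    , 258.4002],
       [  0.    , 416.558 , 189.1717],
       [  0.    ,   0.    ,   1.    ]]), 'k1': -0.059043093703281334, 'cam_to_world': array([[-0.0089,  0.9853, -0.1708,  0.4357],
       [-0.9998, -0.0117, -0.0152, -0.0115],
       [-0.017 ,  0.1707,  0.9852,  0.9934],
       [ 0.    ,  0.    ,  0.    ,  1.    ]])}
{'clock': 0.1, 'joint_pos': array([ 1.4156,  0.3855,  0.0068, -0.0004, -1.194 , -0.2586]), 'dq': array([-0.    , -0.0009,  0.0038,  0.0012,  0.0004,  0.0006]), 'effort': array([ -0.0007, -39.3315,  18.8931,   4.198 ,  -0.0026,   0.    ]), 'tcp_pos': array([0.2511, 0.5718, 0.2303]), 'eef_rot': array([[-0.4022, -0.0007,  0.9155],
       [-0.9155, -0.0018, -0.4022],
       [ 0.0019, -1.    ,  0.0001]]), 'contact_force': array([-0.7016,  1.0243,  0.0491]), 'torque': array([-0.0262,  0.0237, -0.0017]), 'grip_width': 1.0002102716712022}
{'K': array([[338.1446,   0.    , 250.6487],
       [  0.    , 338.1446, 190.442 ],
       [  0.    ,   0.    ,   1.    ]]), 'k1': -0.09967327180611031, 'T_tool_cam': array([[ 1.    ,  0.0016, -0.0009,  0.0003],
       [-0.0013,  0.3074, -0.9516, -0.1432],
       [-0.0012,  0.9516,  0.3074,  0.0784],
       [ 0.    ,  0.    ,  0.    ,  1.    ]])}
```

View pics/side0.png

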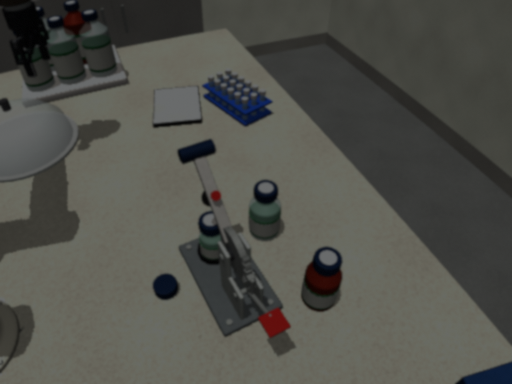

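View pics/top0.png

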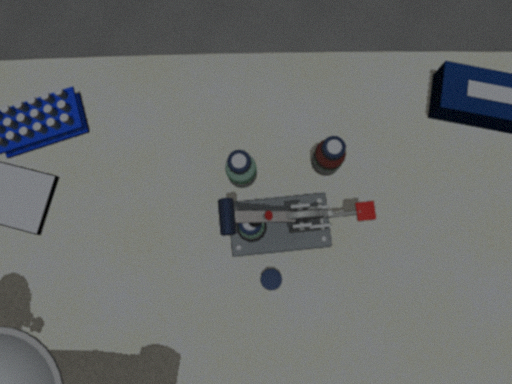

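```bash
cat > h.py <<'E'
import cv2,numpy as np
from station import robot
np.set_printoptions(precision=4,suppress=True)
def ray(n,uv,T=None):
    p=robot.camera_params(n);K=p["K"]
    d=np.array([[-0.0]])
    q=cv2.undistortPoints(np.array([[uv]],float),K,np.array([p["k1"],0,0,0,0.]),).ravel()
    C=p["cam_to_world"] if T is None else T@p["T_tool_cam"]
    v=C[:3,:3]@np.array([q[0],-q[1],-1]); return C[:3,3],v/np.linalg.norm(v)
def plane(n,uv,z,T=None):
    o,v=ray(n,uv,T); return o+v*(z-o[2])/v[2]
def tri(a,b):
    (o1,v1),(o2,v2)=a,b
    t=np.linalg.lstsq(np.c_[v1,-v2],o2-o1,rcond=None)[0]
    p,q=o1+v1*t[0],o2+v2*t[1]; return (p+q)/2,np.linalg.norm(p-q)
E
python3 - <<'E'
from h import *
R={}
for n,bb,rb in [("side",(170,130,225,170),(250,300,300,345)),("top",(210,190,242,245),(345,195,385,225))]:
    im=cv2.imread(f"pics/{n}0.png"); hsv=cv2.cvtColor(im,cv2.COLOR_BGR2HSV)
    red=((hsv[...,0]<8)|(hsv[...,0]>172))&(hsv[...,1]>150)&(hsv[...,2]>70)
    dark=(hsv[...,0]>95)&(hsv[...,0]<135)&(hsv[...,1]>90)
    for nm,m,b in [("tab",red,rb),("bar",dark,bb)]:
        mm=np.zeros(m.shape,np.uint8); mm[b[1]:b[3],b[0]:b[2]]=m[b[1]:b[3],b[0]:b[2]]
        k,l,st,ce=cv2.connectedComponentsWithStats(mm); i=1+st[1:,4].argmax()
        c=cv2.findContours((l==i).astype(np.uint8),0,1)[0][0]
        r=cv2.minAreaRect(c); R[n,nm]=ce[i]; print(n,nm,st[i],ce[i],r)
        R[n,nm,'r']=r[0]
for n in ["side","top"]: print("tab z.12",n,plane(n,R[n,"tab"],.12))
for s in [(),('r',)]:
  for nm in ["tab","bar"]: print(nm,tri(ray("side",R[("side",nm)+s]),ray("top",R[("top",nm)+s])))
print("caps: clear top z.138",plane("top",(239,161),.138),"amber",plane("top",(334,148),.138),"spare",plane("top",(271,279),.024),"bottle?",plane("top",(251,224),.119))
E
python3 - <<'E'
import cv2
a=cv2.imread('pics/top0.png')[120:300,200:400]
cv2.imwrite('pics/top0z.png',cv2.resize(a,None,fx=3.6,fy=3.3,interpolation=2))
a=cv2.imread('pics/side0.png')[130:350,140:360]
cv2.imwrite('pics/side0z.png',cv2.resize(a,None,fx=2.7,fy=2.7,interpolation=2))
E
```

```text
side tab [259 308  31  29 523] [273.7189 322.0631] ((273.64044189453125, 321.7247619628906), (24.16795539855957, 23.001955032348633), 57.9946174621582)
side bar [179 141  35  21 421] [196.1188 150.5511] ((196.35003662109375, 150.5500030517578), (12.649109840393066, 34.46882247924805), 71.56504821777344)
top tab [356 202  19  18 281] [365.2669 210.4555] ((365.05487060546875, 210.49391174316406), (16.896024703979492, 17.227319717407227), 83.6598129272461)
top bar [220 199  15  35 345] [226.4551 216.4986] ((226.46534729003906, 216.15347290039062), (34.62729263305664, 12.437965393066406), 84.2894058227539)
tab z.12 side [ 0.5386 -0.2248  0.12  ]
tab z.12 top [ 0.5389 -0.223   0.12  ]
tab (array([ 0.5392, -0.2237,  0.1174]), np.float64(5.9779911768247855e-05))
bar (array([0.5133, 0.0559, 0.2699]), np.float64(3.236933856986265e-05))
tab (array([ 0.5392, -0.2232,  0.1176]), np.float64(0.00023967919279625066))
bar (array([0.5138, 0.0559, 0.2698]), np.float64(0.0002351169031311679))
caps: clear top z.138 [0.6448 0.0421 0.138 ] amber [ 0.6706 -0.1593  0.138 ] spare [ 0.3954 -0.0235  0.024 ] bottle? [0.5132 0.0182 0.119 ]
```

View pics/top0z.png

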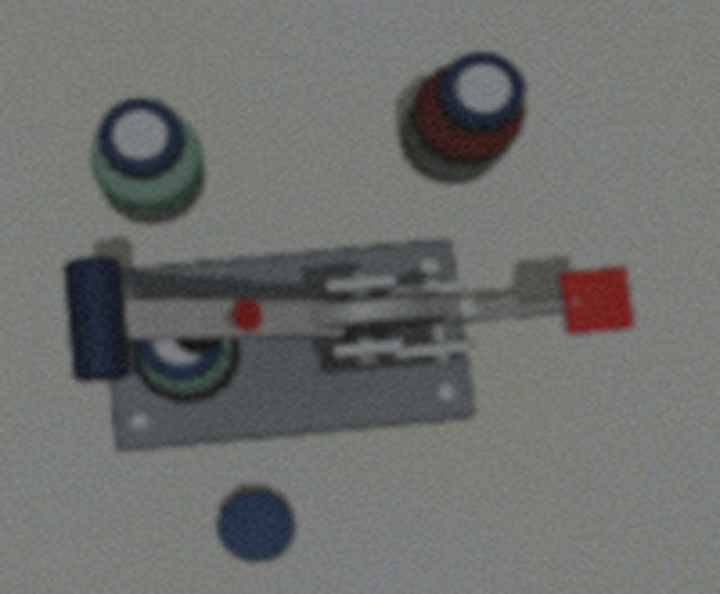

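View pics/side0z.png

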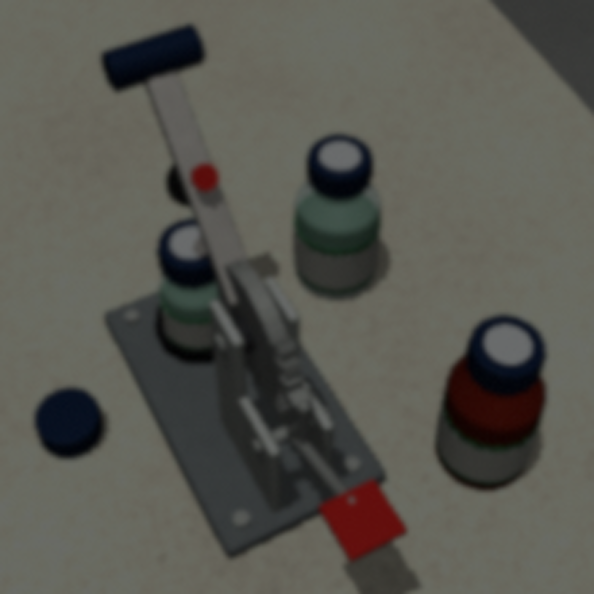

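```bash
cat >> h.py <<'E'
def to(*w):
    s=robot.observe(); d=s["eef_rot"].T@(np.array(w)-s["tcp_pos"])*1000
    print("tcp",s["tcp_pos"],"tool delta mm",d.round(1),"|",np.linalg.norm(d).round(1),"F",s["contact_force"].round(2),"t",s["clock"],"q",s["joint_pos"].round(2),"grip",round(s["grip_width"],3))
E
python3 -c "
from h import *
to(.2511,.5718,.36);to(.5396,-.2317,.36)"
```

```text
tcp [0.2511 0.5718 0.2303] tool delta mm [   0.2 -129.7    0. ] | 129.7 F [-0.7   1.02  0.05] t 0.1 q [ 1.42  0.39  0.01 -0.   -1.19 -0.26] grip 1.0
tcp [0.2511 0.5718 0.2303] tool delta mm [ 619.8 -128.4  587.3] | 863.5 F [-0.7   1.02  0.05] t 0.1 q [ 1.42  0.39  0.01 -0.   -1.19 -0.26] grip 1.0
```

Emit:
{"name": "carry_out", "arguments": {"steps": [[[0,-40,0],[0,0,0]],[[0,-45,0],[0,0,0]],[[0,-45,0],[0,0,0]]], "fingers": -1}}

```text
clock: 0.48
tcp_pos: [0.2511, 0.5719, 0.3621]
eef_rot: [[-0.402, -0.0, 0.916], [-0.916, -0.001, -0.402], [0.001, -1.0, 0.0]]
contact_force: [-0.1, 0.9, -1.0]
grip_width: 0.379
```

Emit:
{"name": "carry_out", "arguments": {"steps": [[[39,0,37],[0,0,0]],[[39,0,37],[0,0,0]],[[39,0,37],[0,0,0]],[[39,0,37],[0,0,0]],[[39,0,37],[0,0,0]]]}}

```text
clock: 1.1
tcp_pos: [0.3423, 0.3174, 0.361]
eef_rot: [[-0.402, -0.0, 0.916], [-0.916, -0.0, -0.402], [0.0, -1.0, -0.0]]
contact_force: [1.0, -0.3, 0.8]
grip_width: -0.005
```

Emit:
{"name": "carry_out", "arguments": {"steps": [[[39,0,37],[0,0,0]],[[39,0,37],[0,0,0]],[[39,0,37],[0,0,0]],[[39,0,37],[0,0,0]],[[39,0,37],[0,0,0]]]}}

```text
clock: 1.72
tcp_pos: [0.4332, 0.0647, 0.3612]
eef_rot: [[-0.402, -0.0, 0.916], [-0.916, 0.0, -0.402], [-0.0, -1.0, -0.0]]
contact_force: [0.7, 0.1, 0.3]
grip_width: -0.001
```

Emit:
{"name": "carry_out", "arguments": {"steps": [[[39,0,37],[0,0,0]],[[39,0,37],[0,0,0]],[[39,0,37],[0,0,0]],[[39,0,37],[0,0,0]],[[39,0,37],[0,0,0]]]}}

```text
clock: 2.35
tcp_pos: [0.5244, -0.1883, 0.3609]
eef_rot: [[-0.402, -0.001, 0.916], [-0.916, 0.0, -0.402], [-0.0, -1.0, -0.001]]
contact_force: [1.1, 1.6, 0.1]
grip_width: 0.002
```

```bash
python3 -c "
from h import *
to(.5396,-.2317,.36)"
```

```text
tcp [ 0.5244 -0.1883  0.3609] tool delta mm [33.6  0.8 31.4] | 46.0 F [1.14 1.56 0.06] t 2.35 q [-0.05  0.21  0.08 -0.   -1.44  1.21] grip 0.002
```

Emit:
{"name": "carry_out", "arguments": {"steps": [[[33,0,31],[0,0,0]],[[0,50,0],[0,0,0]],[[0,50,0],[0,0,0]],[[0,50,0],[0,0,0]],[[0,50,0],[0,0,0]]]}}

```text
clock: 2.98
tcp_pos: [0.5388, -0.2292, 0.1595]
eef_rot: [[-0.402, -0.0, 0.916], [-0.916, 0.0, -0.402], [0.0, -1.0, -0.001]]
contact_force: [-0.5, -0.1, 0.2]
grip_width: -0.0
```

```bash
python3 -c "
from h import *
to(.5396,-.2317,.12)
for n in ['side','wrist']:
  im=robot.read_camera(n); cv2.imwrite(f'pics/{n}1.png',im[:,:,::-1])
a=np.hstack([cv2.imread('pics/side1.png')[120:370,120:370],cv2.imread('pics/wrist1.png')[67:317,100:400]]);cv2.imwrite('pics/c1.png',cv2.resize(a,None,fx=1.45,fy=1.45))"
```

```text
tcp [ 0.5388 -0.2292  0.1595] tool delta mm [ 2.  39.5  1.7] | 39.6 F [-0.49 -0.11  0.23] t 2.975 q [-0.13  0.38 -0.19 -0.   -1.    1.28] grip -0.0
```

View pics/c1.png

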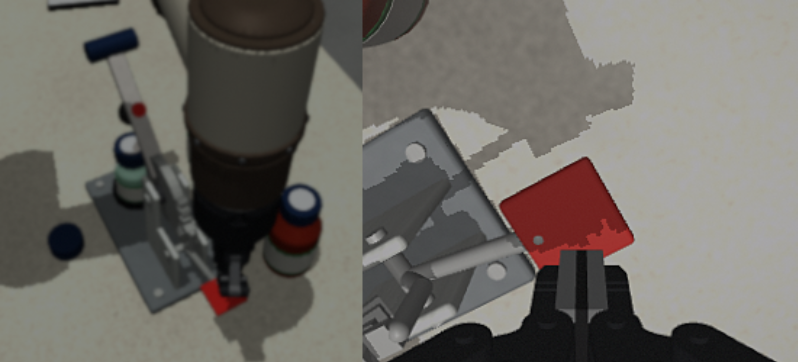

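Emit:
{"name": "carry_out", "arguments": {"steps": [[[2,20,1],[0,0,0]],[[0,14,0],[0,0,0]],[[1,8,0],[0,0,0]],[[1,6,1],[0,0,0]]]}}

```text
clock: 3.58
tcp_pos: [0.5399, -0.234, 0.114]
eef_rot: [[-0.402, 0.001, 0.916], [-0.916, -0.001, -0.402], [0.0, -1.0, 0.001]]
contact_force: [-0.5, 0.2, 1.3]
grip_width: -0.003
```

Emit:
{"name": "carry_out", "arguments": {"steps": [[[1,5,0],[0,0,0]],[[1,5,1],[0,0,0]],[[1,4,0],[0,0,0]],[[0,3,0],[0,0,0]]]}}

```text
clock: 4.08
tcp_pos: [0.5395, -0.237, 0.0962]
eef_rot: [[-0.402, 0.001, 0.916], [-0.916, -0.0, -0.402], [-0.0, -1.0, 0.001]]
contact_force: [0.7, -0.5, 1.7]
grip_width: -0.001
```

Emit:
{"name": "carry_out", "arguments": {"steps": [[[0,2,0],[0,0,0]],[[0,2,0],[0,0,0]],[[0,1,0],[0,0,0]]]}}

```text
clock: 4.45
tcp_pos: [0.5397, -0.2371, 0.0932]
eef_rot: [[-0.401, 0.001, 0.916], [-0.916, -0.001, -0.401], [0.001, -1.0, 0.001]]
contact_force: [-3.0, 1.2, 12.6]
grip_width: 0.001
```

Emit:
{"name": "carry_out", "arguments": {"steps": [[[0,1,0],[0,0,0]],[[0,1,0],[0,0,0]],[[0,1,0],[0,0,0]]]}}

```text
clock: 4.82
tcp_pos: [0.54, -0.2371, 0.0928]
eef_rot: [[-0.4, 0.002, 0.916], [-0.916, -0.002, -0.4], [0.001, -1.0, 0.003]]
contact_force: [-6.4, 4.0, 25.5]
grip_width: -0.002
```

Emit:
{"name": "carry_out", "arguments": {"steps": [[[0,-20,0],[0,0,0]],[[0,-50,0],[0,0,0]],[[0,-60,0],[0,0,0]],[[0,-60,0],[0,0,0]],[[0,-60,0],[0,0,0]]]}}

```text
clock: 5.45
tcp_pos: [0.5384, -0.2362, 0.3398]
eef_rot: [[-0.402, -0.001, 0.916], [-0.916, 0.001, -0.402], [-0.001, -1.0, -0.002]]
contact_force: [0.4, -0.3, 0.4]
grip_width: -0.001
```

```bash
python3 -c "
from h import *
to(.5135,.056,.33)
for n in ['side','wrist','top']:
  im=robot.read_camera(n); cv2.imwrite(f'pics/{n}2.png',im[:,:,::-1])
a=np.hstack([cv2.imread('pics/side2.png')[120:370,120:370],cv2.imread('pics/wrist2.png')[67:317,100:400]]);cv2.imwrite('pics/c2.png',cv2.resize(a,None,fx=1.45,fy=1.45))"
```

```text
tcp [ 0.5384 -0.2362  0.3398] tool delta mm [-257.6   10.1 -140.2] | 293.4 F [ 0.37 -0.26  0.41] t 5.45 q [-0.14  0.27  0.11 -0.   -1.41  1.3 ] grip -0.001
```

View pics/c2.png

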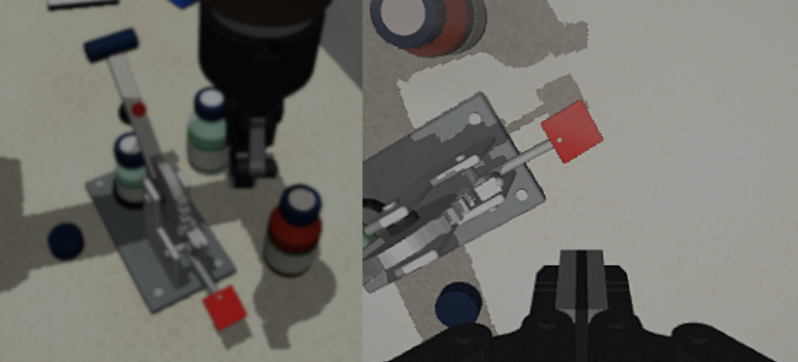

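Emit:
{"name": "carry_out", "arguments": {"steps": [[[-51,0,-28],[0,0,0]],[[-51,0,-28],[0,0,0]],[[-52,0,-28],[0,0,0]],[[-52,0,-28],[0,0,0]],[[-52,0,-28],[0,0,0]]]}}

```text
clock: 6.22
tcp_pos: [0.5133, 0.0576, 0.3365]
eef_rot: [[-0.402, -0.004, 0.916], [-0.916, -0.0, -0.402], [0.002, -1.0, -0.003]]
contact_force: [0.3, -0.3, 0.3]
grip_width: 0.003
```

```bash
python3 -c "
from h import *
to(.5135,.056,.284)
a=np.array([.5261,-.0833,.14]); b=np.array([.5135,.0559,.27])
u=np.array([-.0905,.9959,0])
R=robot.observe()['eef_rot']; p0=None
for th in [.75,.7,.6,.5,.4,.3,.2,.1,0,-.02]:
  p=a+.19*(np.cos(th)*u+np.sin(th)*np.array([0,0,1]))+[0,0,.014]
  print(th,p, None if p0 is None else (R.T@(p-p0)*1000).round(1)); p0=p
for n in ['side','wrist']:
  im=robot.read_camera(n); cv2.imwrite(f'pics/{n}3.png',im[:,:,::-1])
a=np.hstack([cv2.imread('pics/side3.png')[60:310,80:330],cv2.imread('pics/wrist3.png')[67:317,100:400]]);cv2.imwrite('pics/c3.png',cv2.resize(a,None,fx=1.45,fy=1.45))"
```

```text
tcp [0.5133 0.0576 0.3365] tool delta mm [ 1.3 52.5  0.9] | 52.5 F [ 0.26 -0.27  0.28] t 6.225 q [ 0.43  0.14 -0.06 -0.   -1.37  0.73] grip 0.003
0.75 [0.5135 0.0552 0.2835] None
0.7 [0.5129 0.0614 0.2764] [-5.5  7.1 -3. ]
0.6 [0.5119 0.0729 0.2613] [-10.1  15.1  -5.5]
0.5 [0.511  0.0828 0.2451] [-8.7 16.2 -4.7]
0.4 [0.5103 0.091  0.228 ] [-7.3 17.1 -3.9]
0.3 [0.5097 0.0975 0.2101] [-5.7 17.8 -3.1]
0.2 [0.5092 0.1021 0.1917] [-4.1 18.4 -2.2]
0.1 [0.509 0.105 0.173] [-2.5 18.8 -1.3]
0 [0.5089 0.1059 0.154 ] [-0.9 19.  -0.4]
-0.02 [0.5089 0.1059 0.1502] [0.  3.8 0. ]
```

View pics/c3.png

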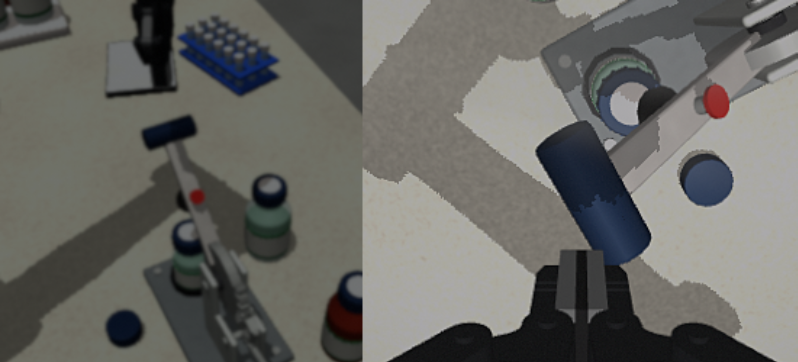

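Emit:
{"name": "carry_out", "arguments": {"steps": [[[0,35,0],[0,0,0]],[[0,14,0],[0,0,0]],[[0,3,0],[0,0,0]]]}}

```text
clock: 6.7
tcp_pos: [0.5142, 0.055, 0.2849]
eef_rot: [[-0.403, -0.003, 0.915], [-0.915, -0.001, -0.403], [0.003, -1.0, -0.002]]
contact_force: [-0.8, -0.1, 0.6]
grip_width: -0.001
```

Emit:
{"name": "carry_out", "arguments": {"steps": [[[-4,7,-2],[0,0,0]],[[-5,7,-3],[0,0,0]],[[-5,8,-3],[0,0,0]]]}}

```text
clock: 7.08
tcp_pos: [0.514, 0.073, 0.2654]
eef_rot: [[-0.402, 0.004, 0.916], [-0.916, 0.002, -0.402], [-0.004, -1.0, 0.002]]
contact_force: [-0.8, 4.5, 6.0]
grip_width: 0.002
```

```bash
python3 -c "
from h import *
to(.5119,.0729,.2613)
for n in ['side','wrist']:
  im=robot.read_camera(n); cv2.imwrite(f'pics/{n}4.png',im[:,:,::-1])
a=np.hstack([cv2.imread('pics/side4.png')[60:310,80:330],cv2.imread('pics/wrist4.png')[67:317,100:400]]);cv2.imwrite('pics/c4.png',cv2.resize(a,None,fx=1.45,fy=1.45))"
```

```text
tcp [0.514  0.073  0.2654] tool delta mm [ 1.   4.1 -1.9] | 4.6 F [-0.8   4.45  5.96] t 7.075 q [ 0.45  0.18 -0.19 -0.   -1.19  0.7 ] grip 0.002
```

View pics/c4.png

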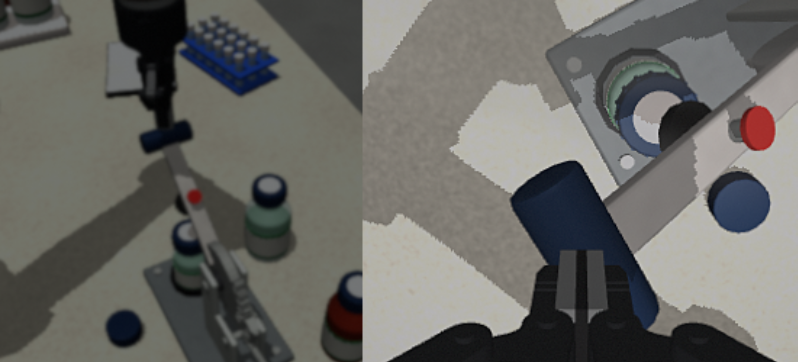

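Emit:
{"name": "carry_out", "arguments": {"steps": [[[-2,8,-1],[0,0,0]],[[-3,8,-2],[0,0,0]],[[-4,8,-2],[0,0,0]]]}}

```text
clock: 7.55
tcp_pos: [0.5128, 0.0826, 0.2405]
eef_rot: [[-0.402, 0.002, 0.916], [-0.916, 0.001, -0.402], [-0.002, -1.0, 0.002]]
contact_force: [0.9, 2.7, 2.8]
grip_width: 0.003
```

```bash
python3 -c "
from h import *
s=robot.observe();z=s['tcp_pos'][2]
th=np.arcsin((z-.154)/.19);print(th)
to(*(np.array([.5261,-.0833,0])+.19*np.cos(th)*np.array([-.0905,.9959,0])+[0,0,z]))
th-=.2;z=.154+.19*np.sin(th)
to(*(np.array([.5261,-.0833,0])+.19*np.cos(th)*np.array([-.0905,.9959,0])+[0,0,z]))"
```

```text
0.47245545269558986
tcp [0.5128 0.0826 0.2405] tool delta mm [-1.5 -0.  -2.9] | 3.3 F [0.93 2.72 2.84] t 7.55 q [ 0.47  0.2  -0.23  0.   -1.14  0.68] grip 0.003
tcp [0.5128 0.0826 0.2405] tool delta mm [-13.5  35.3  -9.6] | 39.1 F [0.93 2.72 2.84] t 7.55 q [ 0.47  0.2  -0.23  0.   -1.14  0.68] grip 0.003
```

Force 2.7/2.8 N is in the expected band; following the arc.

Emit:
{"name": "carry_out", "arguments": {"steps": [[[-3,9,-2],[0,0,0]],[[-3,9,-2],[0,0,0]],[[-3,9,-2],[0,0,0]],[[-3,9,-2],[0,0,0]]]}}

```text
clock: 8.05
tcp_pos: [0.5095, 0.096, 0.2035]
eef_rot: [[-0.402, -0.001, 0.916], [-0.916, -0.001, -0.402], [0.001, -1.0, -0.0]]
contact_force: [2.6, -0.5, 2.6]
grip_width: 0.003
```

Emit:
{"name": "carry_out", "arguments": {"steps": [[[-2,9,-1],[0,0,0]],[[-2,9,-1],[0,0,0]],[[-2,9,-1],[0,0,0]]]}}

```text
clock: 8.43
tcp_pos: [0.5088, 0.1027, 0.1765]
eef_rot: [[-0.402, -0.001, 0.916], [-0.916, -0.001, -0.402], [0.001, -1.0, -0.001]]
contact_force: [1.2, 0.2, 2.3]
grip_width: 0.001
```

```bash
python3 -c "
from h import *
s=robot.observe();z=s['tcp_pos'][2]
th=np.arcsin((z-.154)/.19);print(th)
to(*(np.array([.5261,-.0833,0])+.19*np.cos(th)*np.array([-.0905,.9959,0])+[0,0,z]))
for n in ['side','wrist']:
  im=robot.read_camera(n); cv2.imwrite(f'pics/{n}5.png',im[:,:,::-1])
a=np.hstack([cv2.imread('pics/side5.png')[60:310,80:330],cv2.imread('pics/wrist5.png')[67:317,100:400]]);cv2.imwrite('pics/c5.png',cv2.resize(a,None,fx=1.45,fy=1.45))"
```

```text
0.118621719602965
tcp [0.5088 0.1027 0.1765] tool delta mm [-1.8 -0.  -0.6] | 1.9 F [1.23 0.2  2.31] t 8.425 q [ 0.51  0.26 -0.33 -0.   -0.99  0.64] grip 0.001
```

View pics/c5.png

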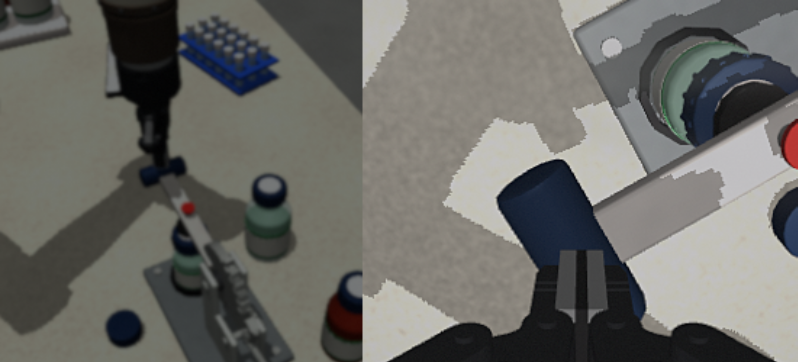

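The tip sits on top of the bar, 22 mm above its lowest position. Pushing on to the stop.

Emit:
{"name": "carry_out", "arguments": {"steps": [[[-1,7,0],[0,0,0]],[[-1,6,0],[0,0,0]],[[0,5,0],[0,0,0]],[[0,3,0],[0,0,0]]]}}

```text
clock: 9.02
tcp_pos: [0.5101, 0.1049, 0.1562]
eef_rot: [[-0.402, -0.0, 0.916], [-0.916, 0.0, -0.402], [-0.0, -1.0, -0.0]]
contact_force: [-1.5, 0.7, 4.5]
grip_width: -0.0
```

Emit:
{"name": "carry_out", "arguments": {"steps": [[[0,2,0],[0,0,0]],[[0,2,0],[0,0,0]],[[0,1,0],[0,0,0]],[[0,0,0],[0,0,0]]]}}

```text
clock: 9.52
tcp_pos: [0.5104, 0.1049, 0.1538]
eef_rot: [[-0.401, 0.002, 0.916], [-0.916, 0.0, -0.401], [-0.001, -1.0, 0.001]]
contact_force: [-7.1, 1.5, 15.1]
grip_width: 0.002
```

Emit:
{"name": "carry_out", "arguments": {"steps": [[[0,1,0],[0,0,0]],[[0,1,0],[0,0,0]],[[0,0,0],[0,0,0]],[[0,0,0],[0,0,0]]]}}

```text
clock: 10.02
tcp_pos: [0.5105, 0.105, 0.1537]
eef_rot: [[-0.401, 0.003, 0.916], [-0.916, 0.0, -0.401], [-0.001, -1.0, 0.002]]
contact_force: [-12.4, 2.3, 24.2]
grip_width: -0.0
```

Emit:
{"name": "carry_out", "arguments": {"steps": [[[0,-15,0],[0,0,0]],[[0,-40,0],[0,0,0]],[[0,-50,0],[0,0,0]],[[-40,-40,0],[0,0,0]],[[-50,0,-20],[0,0,0]]]}}

```text
clock: 10.65
tcp_pos: [0.5307, 0.1958, 0.2985]
eef_rot: [[-0.405, 0.008, 0.914], [-0.914, 0.004, -0.405], [-0.007, -1.0, 0.006]]
contact_force: [0.4, -0.2, -0.9]
grip_width: -0.002
```

Emit:
{"name": "carry_out", "arguments": {"steps": [[[-50,0,-20],[0,0,0]],[[-40,0,-20],[0,0,0]],[[0,0,0],[0,0,0]],[[0,0,0],[0,0,0]]]}}

```text
clock: 11.15
tcp_pos: [0.5276, 0.2932, 0.2938]
eef_rot: [[-0.402, -0.001, 0.916], [-0.916, -0.001, -0.402], [0.001, -1.0, -0.0]]
contact_force: [0.0, -0.5, -0.1]
grip_width: 0.001
```

```bash
python3 - <<'E'
from h import *
to(.5,.1,.3)
R={}
for n,bb in [("side",(160,130,240,190)),("top",(190,180,240,250))]:
    im=robot.read_camera(n); cv2.imwrite(f'pics/{n}6.png',im[:,:,::-1])
    hsv=cv2.cvtColor(im,cv2.COLOR_RGB2HSV)
    m=(hsv[...,0]>95)&(hsv[...,0]<135)&(hsv[...,1]>90)
    mm=np.zeros(m.shape,np.uint8); b=bb; mm[b[1]:b[3],b[0]:b[2]]=m[b[1]:b[3],b[0]:b[2]]
    k,l,st,ce=cv2.connectedComponentsWithStats(mm); i=1+st[1:,4].argmax(); R[n]=ce[i]; print(n,st[i],ce[i])
print(tri(ray("side",R["side"]),ray("top",R["top"])))
a=np.hstack([cv2.imread('pics/side6.png')[100:350,120:370],cv2.imread('pics/top6.png')[90:340,170:420]]);cv2.imwrite('pics/c6.png',cv2.resize(a,None,fx=1.6,fy=1.6))
E
```

```text
tcp [0.5276 0.2932 0.2938] tool delta mm [188.   -6.   52.4] | 195.3 F [ 0.03 -0.51 -0.14] t 11.15 q [ 0.78  0.31  0.06  0.   -1.32  0.38] grip 0.001
side [178 176  30  14 219] [193.653  183.3333]
top [203 211  11  30 227] [207.7357 225.5463]
(array([0.5099, 0.1055, 0.1457]), np.float64(0.00283082897213298))
```

View pics/c6.png

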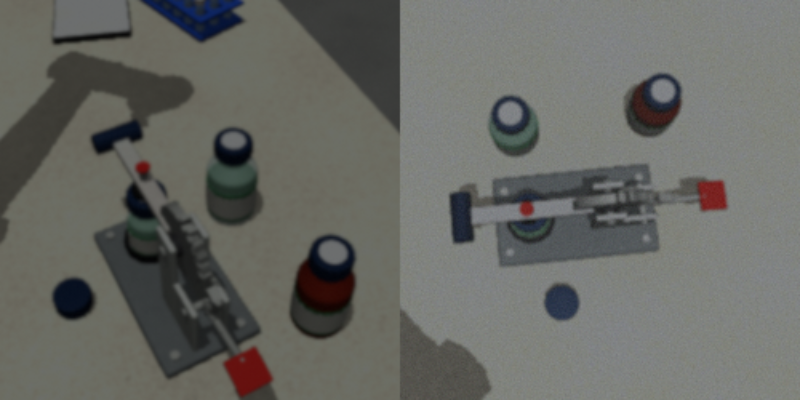

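```bash
python3 - <<'E'
from h import *
im=cv2.imread('pics/side6.png');hsv=cv2.cvtColor(im,cv2.COLOR_BGR2HSV)
m=((hsv[...,0]>95)&(hsv[...,0]<135)&(hsv[...,1]>90)).astype(np.uint8)
m[:165]=0;m[205:]=0;m[:,:165]=0;m[:,225:]=0
k,l,st,ce=cv2.connectedComponentsWithStats(m); i=1+st[1:,4].argmax();print(st[i],ce[i])
print(tri(ray("side",ce[i]),ray("top",(207.74,225.55))))
E
```

```text
[178 176  30  19 253] [192.3478 184.4111]
(array([0.5086, 0.1061, 0.1431]), np.float64(0.0002839929710560644))
```

```bash
python3 -c "
from h import *
print(robot.sign_off())"
```

```text
the job is handed in; nothing more can be done
None
```

The bottle is clamped and the job is handed in. No verdict was reported.

**Pawl:** With the fingers shut, I pressed the red tab down to its hard stop. The tip ended at z = 0.093 m, where the force rose to about 25 N. The arm was still up then, and a picture taken afterwards showed the tab down and the arm unmoved.

**Arm:** I pushed the top of the blue crossbar along its arc with about 2–7 N, until it stopped at a tip height of z = 0.154 m. I held it there at 24 N, then moved clear.

**Last checks:**
- **Crossbar position:** with the robot clear, two camera views put the crossbar centre at (0.509, 0.106, 0.143) m. The expected fully-down position is (0.509, 0.106, 0.140) m. The 3 mm height difference is about 0.016 rad, close to the roughly 2 mm calibration error and inside the allowed 0.04 rad.
- **One bad reading:** my first try at that measurement gave 0.146 m, because the image mask had cut off part of the bar. I redid it with a larger mask.
- **Scene:** the last pictures show the pad on the cap and the clamped bottle upright in its collar. The other two bottles and the loose cap appear unmoved; I judged that by eye and did not measure it.
- **Contact:** the wrist force was near zero (about 0.5 N, within sensor noise) when I handed in. I could not measure the pad force directly.

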